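Hone both bevels of a cold chisel

ROBOT

A 6-joint arm with a two-finger parallel gripper is mounted at the origin on the work surface. World frame = base frame: x ahead of the robot, y to its left, z up, the work surface at z = 0. Lengths are in m, angles in rad, forces in N, time in s.
With the tool pointing down it reaches from about 0.2 to 0.875 m from the base axis. Payload 3.4 kg.
Tool frame: the origin (TCP) lies at the centre of the arm's flange, where the gripper is bolted on; the fingertips stand ctrl.nose_length ahead of it and the grasp point (between the pads) lies 180 mm ahead of it (ctrl.nose_length is the distance from the TCP to the fingertips, in m); z points along the fingers, y is the line along which they close (so a half turn about z gives the same grasp; the last joint's range is limited). The gripper opens to 94 mm and grips with 3 to 60 N. Pads are 16 mm wide; open, the fingers measure 119 mm over their backs; the gripper's body (75 mm by 177 mm) begins 78 mm behind the grasp point.
Start: joints at [-1.317, 0.276, 1.505, -0, 1.361, -0.121], TCP at [0.21, -0.535, 0.405] pointing down, gripper open.
Joint ranges: [-2.89, 2.89], [-0.75, 2.08], [0.22, 2.7], [-1.18, 4.32], [0.11, 2.71], [-2.7, 2.7]. Speed limits (rad/s): [2.57, 2.57, 3.14, 3.14, 3.14, 3.14].

INTERFACE

Orientations are given as a unit quaternion [w, x, y, z].
In Python, from cell import ctrl gives the robot as it stands.
- The arm moves only by the tool arm_command, never from a script. Its argument "targets" is a list of rows, each a list of 6 numbers: the shift along the tool's x, y, z in m, then the turn, a rotation vector about the tool's x, y, z in degrees. A call has 1 to 20 rows; each row is the pose to reach, as a shift and turn from the pose commanded when the call began, along the tool's axes at that moment; what a row does not reach only later rows make up. A row lasts 1/12 s, in which the tool goes at most 41.7 mm and 7.16 degrees, less where a joint would pass 70% of its speed; a pose out of reach is approached as far as the arm can. A call with a gripper value outside its range is refused whole. "gripper" is the opening, from 0 (shut) to 1 (fully open), set as the call begins (left out, the last holds). The fingers move at their own pace and stop on an object; "newtons" is the grip in N (left out, the last holds). Time passes only in rows, so rows that repeat a pose let the fingers close. It gives the time, the measured TCP pose, the force, the opening and the grip force at its end, in the units of the state.
- ctrl.sense(): the state, without advancing time (a new reading comes with each control period).
- ctrl.snapshot(name): name is "scene" or "side" or "wrist"; returns the picture (400x640x3 uint8, red, green, blue); there is no depth.
- ctrl.get_calibration(name): a dict with "fx", "fy", "cx", "cy" (pixels), "dist_coeffs" ([k1, k2, p1, p2, k3] as OpenCV has them; the pictures are not rectified), "extrinsics" (4x4, takes a point from camera to world coordinates); the wrist camera has in their place "tool_from_camera" (4x4, takes a point from camera to tool coordinates, whose origin is the TCP and whose axes are the flange's). Camera axes: x right, y up, looking along -z (the intrinsics and any distortion apply to the point x, -y, -z); pixel columns grow to the right and rows downward; lengths in m; the calibration is good to about 2 mm. A picture is of the moment at which its call begins: read the wrist's pose just before it. get_calibration takes no time and is no camera call.
- ctrl.job_done(): hands the job in; it is judged then, once.
The state is a dict: "t": time; "qpos": joint angles; "qvel": joint speeds; "joint_efforts": joint torques, N m; "eef_pos": TCP position; "orientation": TCP orientation; "contact_force": force on the tool from outside, world axes, zero at the start; "moment": the same for the moment, N m; "width": finger opening in m; "gripper_force": force on a finger pad.
Only numpy, scipy, OpenCV 4.12 (cv2) and the standard library are available. Lean on these libraries where they do the work, as an engineer would, in place of code of your own. Each camera call takes 0.05 s, during which the arm holds its last target. There are 200 camera calls.

TASK

Take the cold chisel from its sloping rest and hone it on the sprung steel plate: first the bevel that faces down as it lies in the rest, laid flat with light pressure near the plate's low end and drawn up to near its high end, then turn the chisel half round about its length and do the same with the other bevel. Lay the chisel back in the rest, edge against the stop, either side up. Do not press hard, and leave the hammer, tin and offcut where they are.

Things in the scene. Friction and masses are not known exactly. Their poses are not given: they have to be found in the camera images.
- chisel: Loose steel cold chisel, 0.35 to 0.5 kg, 175 mm long: square dark shank 18 x 18 mm, wedge point. Origin: middle of the cutting edge. z runs up the shank to the head; the 18 mm edge lies along y. Its bevels face +x and -x, each at 35 degrees to the shank (70 between them), 16 mm long, meeting the shank 13 mm up. At the start +x faces up and away from the robot.
- chisel_grip (a point): Point on the chisel's axis 132 mm from the edge (43 mm below the head), axes as the chisel's: a good height to grip, on either pair of shank faces. In the rest the shank is clear of wood all round from 84 mm to 175 mm from the edge.
- bevel_back (a point): Middle of the chisel's -x bevel, 7.5 mm from the edge, on the surface; this frame's z points out of the bevel. This bevel faces down (to the robot side) at the start and is honed first.
- bevel_front (a point): Middle of the chisel's +x bevel, 7.5 mm from the edge, on the surface; this frame's z points out of the bevel. This bevel faces up at the start and is honed second.
- rest_seat (a point): Where the middle of the cutting edge lies in the rest, 35 mm above the bench. z runs up the trough, 35 degrees from vertical, its top towards the robot; x points out of the trough's open side (up, away from the robot). Trough floor at x = -9 mm, up to z = 84; side walls at y = +-13 mm, up to z = 60 and x = 6; stop under the edge at z = 0, x = -18 to 16.
- rest: Wooden rest for the chisel, fixed to the bench: base board 130 x 90 x 12 mm (90 mm to the robot's side of the origin, 40 mm beyond it), a post and a leaning trough. Origin on the bench right under the seat; z up, x level, away from the robot: the trough falls towards +x.
- plate: Bare steel honing plate 150 x 72 x 8 mm. Origin: centre of its upper surface, about 75 mm above the bench. z is the normal out of it; x runs down the slope, away from the robot, 20 degrees below level. +x is the low end, -x the high end. It gives up to 6 mm along -z on springs: it starts to move at about 2 N, is at its end at about 8 N, and springs back.
- stand: Wooden stand under the honing plate, fixed to the bench, base 170 x 100 mm, high side towards the robot. Origin on the bench under the plate's centre; z up, x level, away from the robot, the way the plate falls. With a bevel flat on the plate and the head towards the robot, the shank leans 35 degrees from vertical, as in the rest.
- hammer: Brass-headed hammer with a wooden handle, 240 mm long, lying loose between the rest and the stand, along x. Leave alone.
- tin: Open aluminium tin, 70 mm across and 75 mm high, standing loose. Leave alone.
- offcut: Wooden offcut 120 x 45 x 30 mm, lying loose. Leave alone.
Mind the look-alikes: they are no part of the job. Of the things shaped like the chisel, the steel one is meant.

How it is judged:
By the outcome, as a careful person would: the job done as asked, in the order asked, and still so for the second after the job is handed in, with the robot touching nothing.
It also fails if it takes over 72 s, if anything falls off the work surface, if the arm or the gripper's body presses on something with over 40 N, if the wrist force passes 120 N, or if a joint passes its speed limit or range.

## Working session

There is one attempt and no reset: what is moved stays moved. The work goes in short steps, Python scripts to look and compute and a tool call to move; the robot and the scene stay as the last step left them, time stands still between calls to the robot, and variables do not carry over. Pictures are saved under pics/ and viewed, at most 10 in all, crops included, and the job is handed in when it is done.

Besides the shell and the picture viewer there is one more tool, called after "Emit:" as name(argument=value, ...), one argument or row to a line, values as JSON. arm_command: Moves the arm, as the interface text tells. Its arguments: {"type":"object","properties":{"targets":{"type":"array","items":{"type":"array","items":{"type":"number"}}},"gripper":{"type":"number"},"newtons":{"type":"number"}},"required":["targets"]}

```bash
ls; mkdir -p pics; cat > h.py <<'E'
import numpy as np, cv2
from cell import ctrl
from scipy.spatial.transform import Rotation as R
def snap(n):
    s=ctrl.sense(); im=ctrl.snapshot(n); return s,im
def save(n,f):
    s,im=snap(n); cv2.imwrite('pics/'+f,im[:,:,::-1]); return s,im
def T_tool(s):
    q=s['orientation']; T=np.eye(4); T[:3,:3]=R.from_quat([q[1],q[2],q[3],q[0]]).as_matrix(); T[:3,3]=s['eef_pos']; return T
def cam(n,s=None):
    c=ctrl.get_calibration(n)
    E=np.array(c['extrinsics']) if 'extrinsics' in c else T_tool(s)@np.array(c['tool_from_camera'])
    K=np.array([[c['fx'],0,c['cx']],[0,c['fy'],c['cy']],[0,0,1]]); return K,np.array(c['dist_coeffs'],float),E
def ray(n,px,s=None):
    K,d,E=cam(n,s); u=cv2.undistortPoints(np.array(px,float).reshape(-1,1,2),K,d).reshape(-1,2)
    v=np.c_[u[:,0],-u[:,1],-np.ones(len(u))]@E[:3,:3].T
    return E[:3,3],v/np.linalg.norm(v,axis=1)[:,None]
def onz(n,px,z,s=None):
    o,v=ray(n,px,s); return o+v*((z-o[2])/v[:,2])[:,None]
def tri(r1,r2):
    (o1,v1),(o2,v2)=r1,r2
    out=[]
    for a,b in zip(v1,v2):
        A=np.eye(3)*2-np.outer(a,a)-np.outer(b,b)
        p=np.linalg.solve(A,(np.eye(3)-np.outer(a,a))@o1+(np.eye(3)-np.outer(b,b))@o2)
        gap=abs(np.dot(o2-o1,np.cross(a,b))/np.linalg.norm(np.cross(a,b))); out.append(list(p)+[gap])
    return np.array(out)
def proj(n,P,s=None):
    K,d,E=cam(n,s); Q=(np.atleast_2d(P)-E[:3,3])@E[:3,:3]; Q=Q*[1,-1,-1]
    return cv2.projectPoints(Q.reshape(-1,1,3),np.zeros(3),np.zeros(3),K,d)[0].reshape(-1,2)
E
python3 - <<'E'
from h import *
np.set_printoptions(precision=4,suppress=True)
for n in ['scene','side','wrist']: 
    s,_=save(n,n+'0.png'); K,d,E=cam(n,s); print(n,K[0,0],d,E)
print(ctrl.nose_length,s)
E
```

```text
pics
scene 364.58288813335844 [-0.0762  0.      0.      0.      0.    ] [[-0.6795 -0.5085  0.5288  0.9901]
 [ 0.7334 -0.489   0.4722  0.4521]
 [ 0.0185  0.7087  0.7052  0.7573]
 [ 0.      0.      0.      1.    ]]
side 456.78671536263175 [-0.1254  0.      0.      0.      0.    ] [[-0.708   0.5281 -0.4689  0.0076]
 [-0.7062 -0.5248  0.4752  0.5324]
 [ 0.0048  0.6676  0.7445  0.9489]
 [ 0.      0.      0.      1.    ]]
wrist 282.18072067714314 [-0.0507  0.      0.      0.      0.    ] [[ 0.3667  0.8955  0.252   0.2833]
 [-0.9303  0.3535  0.0975 -0.5059]
 [-0.0017 -0.2702  0.9628  0.3845]
 [ 0.      0.      0.      1.    ]]
0.1992 {'t': 0.1, 'qpos': array([-1.317 ,  0.2765,  1.506 , -0.    ,  1.3607, -0.121 ]), 'qvel': array([ 0.0012, -0.0002, -0.0038,  0.0015, -0.0022,  0.0017]), 'joint_efforts': array([  0.0015, -40.5452, -23.7782,   0.0704,   0.03  ,  -0.    ]), 'eef_pos': array([ 0.2104, -0.5349,  0.4039]), 'orientation': array([-0.0008,  0.9825,  0.1863, -0.0001]), 'contact_force': array([-0.064 , -0.0542,  0.0676]), 'moment': array([ 0.0523, -0.017 , -0.0424]), 'gripper_force': 0.0, 'width': 0.09416968275244408}
```

View pics/scene0.png

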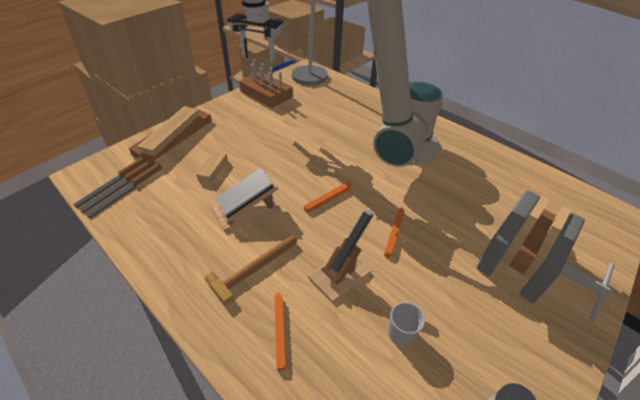

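View pics/side0.png

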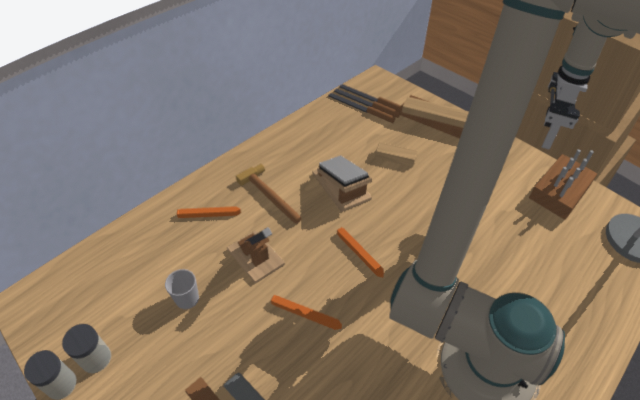

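The scene view shows the dark steel chisel in its rest (head near 368,213, edge near 338,268), the plate near (247,193), the hammer near (255,268), the tin near (405,325) and the offcut near (213,170). The side view shows the chisel head near (268,234) and the plate near (343,170). The orange chisel shapes are decoys. I'll enlarge both views.

```bash
python3 - <<'E'
from h import *
a=cv2.imread('pics/scene0.png')[160:300,200:400]; cv2.imwrite('pics/sc1.png',cv2.resize(a,None,fx=4,fy=4,interpolation=cv2.INTER_CUBIC))
a=cv2.imread('pics/side0.png')[145:285,220:385]; cv2.imwrite('pics/sd1.png',cv2.resize(a,None,fx=4,fy=4,interpolation=cv2.INTER_CUBIC))
E
```

```text
(no output)
```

View pics/sc1.png

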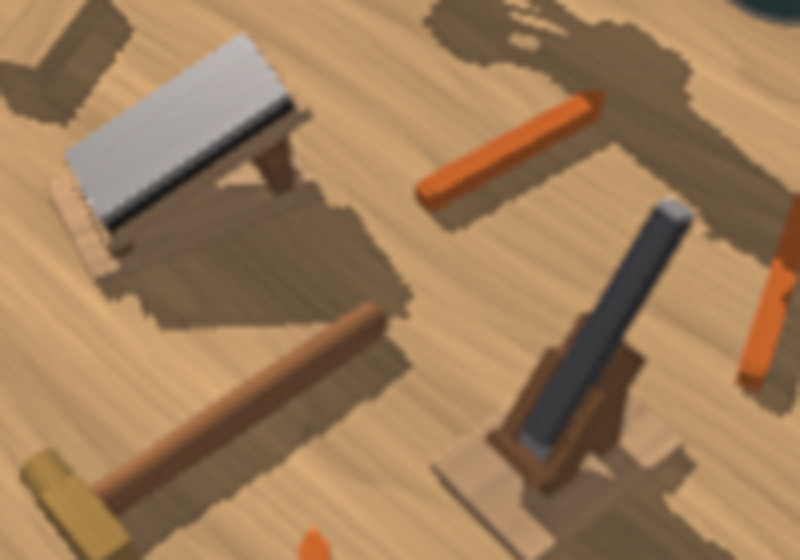

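View pics/sd1.png

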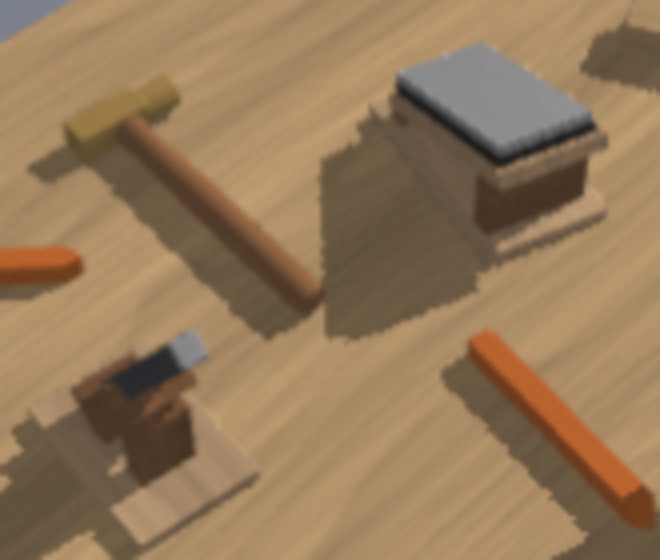

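Crops: the plate's corners show clearly in both views. The head face is near (672,210) in the scene crop and (190,350) in the side crop. The rest's base corners can also be seen.

```bash
python3 - <<'E'
from h import *
np.set_printoptions(precision=4,suppress=True)
sc=lambda L:np.array(L)/4+[200,160]-.4
sd=lambda L:np.array(L)/4+[220,145]-.4
# order: high+y, high-y, low+y, low-y
P=tri(ray('scene',sc([(292,100),(245,36),(108,222),(66,156)])),ray('side',sd([(502,155),(594,118),(398,75),(480,44)])))
print('plate',P); c=P[:,:3].mean(0); print(c)
x=(P[2]+P[3]-P[0]-P[1])[:3]/2; y=(P[0]+P[2]-P[1]-P[3])[:3]/2
print(np.linalg.norm(x),np.linalg.norm(y),'yaw',np.degrees([np.arctan2(x[1],x[0]),np.arctan2(-y[0],y[1])]),'slope',np.degrees(np.arcsin(x[2]/np.linalg.norm(x))))
h=tri(ray('scene',sc([(674,209)])),ray('side',sd([(191,350)]))); print('head',h)
B=onz('scene',sc([(432,466),(525,558),(684,440)]),.012); print('base sc',B)
B2=onz('side',sd([(33,408),(118,510),(258,473)]),.012); print('base sd',B2)  # +x+y,-x+y,-x-y
# edge on scene assuming z=.035
print('edge',onz('scene',sc([(537,452)]),.035+.006))
print('hammer handle end',onz('scene',sc([(372,315)]),.02),'hammer head',onz('scene',sc([(75,500)]),.02))
E
```

```text
plate [[ 0.5369 -0.1113  0.094   0.0041]
 [ 0.5166 -0.1808  0.0953  0.0016]
 [ 0.6698 -0.1494  0.0502  0.0058]
 [ 0.6523 -0.218   0.0493  0.0025]]
[ 0.5939 -0.1649  0.0722]
0.14652034601388547 0.0716102004472793 yaw [-15.659  -15.2729] slope -17.83252705420641
head [[0.5068 0.1742 0.1745 0.0008]]
base sc [[0.6407 0.1196 0.012 ]
 [0.6487 0.2004 0.012 ]
 [0.522  0.2182 0.012 ]]
base sd [[0.6473 0.201  0.012 ]
 [0.5498 0.2115 0.012 ]
 [0.51   0.1325 0.012 ]]
edge [[0.6056 0.1701 0.041 ]]
hammer handle end [[0.5888 0.0165 0.02  ]] hammer head [[ 0.8044 -0.0101  0.02  ]]
```

```bash
cat >> h.py <<'E'
np.set_printoptions(precision=4,suppress=True)
A=np.radians(35)
def Rch(yaw):   # chisel rotation with +x up & away, heading yaw (deg)
    return R.from_euler('z',yaw,degrees=True).as_matrix()@np.array([[np.cos(A),0,-np.sin(A)],[0,1,0],[np.sin(A),0,np.cos(A)]])
def pose(edge,yaw,off=.312,flip=False):
    C=Rch(yaw); T=np.eye(4)
    f=-1 if flip else 1
    T[:3,0]=f*C[:,0]; T[:3,2]=-C[:,2]; T[:3,1]=np.cross(T[:3,2],T[:3,0]); T[:3,3]=np.array(edge)+off*C[:,2]; return T
def row(T,s=None):
    s=s or ctrl.sense(); M=np.linalg.inv(T_tool(s))@T
    return np.r_[M[:3,3],R.from_matrix(M[:3,:3]).as_rotvec(degrees=True)]
E
python3 - <<'E'
from h import *
T=pose([.605,.168,.035],-5.5,.432); print(T,row(T))
E
```

```text
[[ 0.8154 -0.0958  0.5709  0.3584]
 [-0.0785 -0.9954 -0.055   0.1917]
 [ 0.5736  0.     -0.8192  0.3889]
 [ 0.      0.      0.      1.    ]] [ 0.4037 -0.6221  0.0161 -8.3145 34.3535 26.1004]
```

Emit:
arm_command(
  targets=[
    [0.404,-0.622,0.016,-8.3,34.4,26.1],
    [0.404,-0.622,0.016,-8.3,34.4,26.1],
    [0.404,-0.622,0.016,-8.3,34.4,26.1],
    [0.404,-0.622,0.016,-8.3,34.4,26.1],
    [0.404,-0.622,0.016,-8.3,34.4,26.1],
    [0.404,-0.622,0.016,-8.3,34.4,26.1],
    [0.404,-0.622,0.016,-8.3,34.4,26.1],
    [0.404,-0.622,0.016,-8.3,34.4,26.1],
    [0.404,-0.622,0.016,-8.3,34.4,26.1],
    [0.404,-0.622,0.016,-8.3,34.4,26.1],
    [0.404,-0.622,0.016,-8.3,34.4,26.1],
    [0.404,-0.622,0.016,-8.3,34.4,26.1],
    [0.404,-0.622,0.016,-8.3,34.4,26.1],
    [0.404,-0.622,0.016,-8.3,34.4,26.1],
    [0.404,-0.622,0.016,-8.3,34.4,26.1],
    [0.404,-0.622,0.016,-8.3,34.4,26.1],
    [0.404,-0.622,0.016,-8.3,34.4,26.1],
    [0.404,-0.622,0.016,-8.3,34.4,26.1],
    [0.404,-0.622,0.016,-8.3,34.4,26.1],
    [0.404,-0.622,0.016,-8.3,34.4,26.1],
  ],
)

```text
t: 1.82
eef_pos: [0.3525, 0.1615, 0.3888]
orientation: [0.015, 0.952, -0.046, 0.301]
contact_force: [-0.3, -1.1, -0.0]
width: 0.0941
gripper_force: 0.0
```

```bash
python3 - <<'E'
from h import *
s,im=save('wrist','w1.png'); print(s['t'],s['qpos'],row(pose([.605,.168,.035],-5.5,.432),s))
e=[.605,.168,.035]; C=Rch(-5.5); print(proj('wrist',[e,np.array(e)+.175*C[:,2]],s))
cv2.imwrite('pics/w1b.png',cv2.resize(im[:,:,::-1],(800,500)))
E
```

```text
1.8167 [ 0.3815 -0.1213  2.084  -0.4416  0.6704  2.326 ] [ 0.0024 -0.0307  0.0016  0.094  -0.0759  0.0179]
[[298.0212 170.5714]
 [284.2948 206.2879]]
```

View pics/w1b.png

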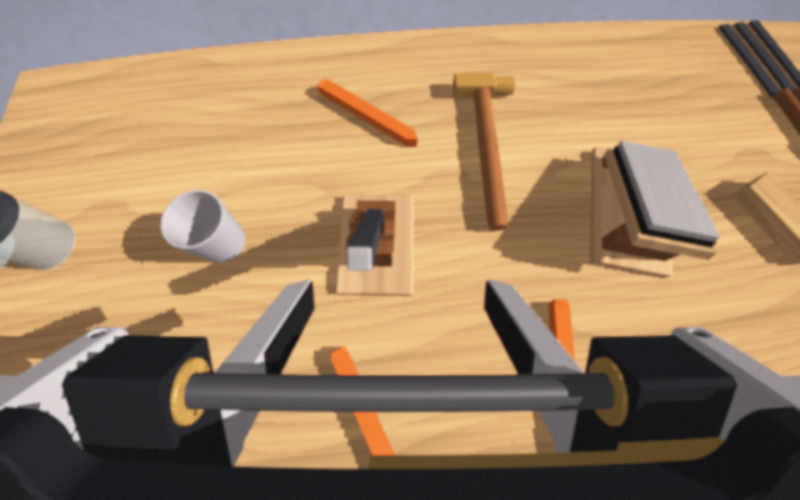

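The wrist view (800 wide) shows the head face centred near (361,258), the edge end near (372,212), and the rest base corners at (345,195), (412,195), (413,294) and (338,293). The plate is at the right.

```bash
cat > s1.py <<'E'
from h import *
E
python3 - <<'E'
from h import *
s=dict(eef_pos=[0.3525,0.1615,0.3888],orientation=None)
T=pose([.605,.168,.035],-5.5,.432); 
# measured pose at picture: T times inverse of remaining row
M=np.eye(4); r=np.array([.0024,-.0307,.0016,.094,-.0759,.0179]); M[:3,3]=r[:3]; M[:3,:3]=R.from_rotvec(r[3:],degrees=True).as_matrix()
Tt=T@np.linalg.inv(M); q=R.from_matrix(Tt[:3,:3]).as_quat(); s=dict(eef_pos=Tt[:3,3],orientation=[q[3],*q[:3]])
w=lambda L:np.array(L)*.8-.4
B=onz('wrist',w([(345,195),(412,195),(413,294),(338,293)]),.012,s); print(B) # +x+y,+x-y,-x-y,-x+y
mid=(B[0]+B[1])/2; mb=(B[2]+B[3])/2; print(mid,mb,'yaw',np.degrees(np.arctan2(*(mid-mb)[1::-1])),np.degrees(np.arctan2(-(B[0]-B[1])[0],(B[0]-B[1])[1])))
h=tri(ray('wrist',w([(360.5,258)]),s),ray('side',np.array([[191,350]])/4+[219.6,144.6])); print('head',h)
print('head z.178',onz('wrist',w([(360.5,258)]),.178,s), 'edge',onz('wrist',w([(372,212)]),.035,s))
s2=ctrl.sense(); print(s2['t'],s2['eef_pos'])
E
```

```text
[[0.6455 0.2029 0.012 ]
 [0.6373 0.117  0.012 ]
 [0.509  0.1297 0.012 ]
 [0.5185 0.2168 0.012 ]]
[0.6414 0.1599 0.012 ] [0.5137 0.1732 0.012 ] yaw -5.9575667356491095 -5.495648096140225
head [[0.5058 0.1745 0.1762 0.0001]]
head z.178 [[0.5052 0.1743 0.178 ]] edge [[0.6074 0.169  0.035 ]]
1.8667 [0.354  0.1688 0.3896]
```

```bash
python3 - <<'E'
from h import *
e=[.604,.1645,.035]
for o in (.40,.312): print(row(pose(e,-5.7,o)))
E
```

```text
[ 0.0007 -0.0201  0.0337 -0.7443 -0.2666  0.3643]
[ 0.0003 -0.0189  0.1217 -0.7443 -0.2666  0.3643]
```

Emit:
arm_command(
  targets=[
    [0,0,0,0,0,0],
    [0,0,0,0,0,0],
    [0,0,0,0,0,0],
  ],
)

```text
t: 2.12
eef_pos: [0.3528, 0.1596, 0.3883]
orientation: [0.015, 0.953, -0.046, 0.3]
contact_force: [0.2, -0.1, 0.0]
width: 0.0938
gripper_force: 0.0
```

```bash
python3 - <<'E'
from h import *
e=[.604,.1645,.035]; s=ctrl.sense(); print(s['t'],s['eef_pos'],s['qvel'],s['contact_force'],s['moment'])
for o in (.40,.312): print(row(pose(e,-5.7,o)))
E
```

```text
2.1167 [0.3528 0.1596 0.3883] [-0.0356 -0.0098  0.0026 -0.0023 -0.0037  0.0058] [ 0.2392 -0.0935  0.033 ] [ 0.0631  0.2969 -0.0085]
[ 0.0018 -0.0298  0.0325  0.0084  0.056   0.1779]
[ 0.0019 -0.0298  0.1205  0.0084  0.056   0.1779]
```

Emit:
arm_command(
  targets=[
    [0.002,-0.015,0.016,0,0,0],
    [0.002,-0.03,0.032,0,0,0],
    [0.002,-0.03,0.032,0,0,0.2],
    [0.002,-0.03,0.055,0,0,0.2],
    [0.002,-0.03,0.08,0,0,0.2],
    [0.002,-0.03,0.105,0,0,0.2],
    [0.002,-0.03,0.1205,0,0,0.2],
    [0.002,-0.03,0.1205,0,0,0.2],
    [0.002,-0.03,0.1205,0,0,0.2],
  ],
  gripper=0.6,
)

```text
t: 2.87
eef_pos: [0.4267, 0.1813, 0.2911]
orientation: [0.016, 0.953, -0.049, 0.3]
contact_force: [-0.5, 0.3, -0.2]
width: 0.0566
gripper_force: 0.0
```

```bash
python3 - <<'E'
from h import *
e=[.604,.1645,.035]; s,im=save('wrist','w2.png'); print(s['t'],s['contact_force'],s['moment'],s['width'],s['qpos'],row(pose(e,-5.7),s))
print(proj('wrist',[np.array(e)+z*Rch(-5.7)[:,2] for z in (0,.132,.175)],s))
E
```

```text
2.8667 [-0.4696  0.2875 -0.197 ] [0.0651 0.2726 0.0412] 0.05657752818834754 [ 0.357   0.1241  2.1341 -0.6907  0.4108  2.6047] [-0.001  -0.0009 -0.0001  0.1239  0.052  -0.1462]
[[317.7256 193.6747]
 [317.3154 249.18  ]
 [317.0203 289.538 ]]
```

View pics/w2.png

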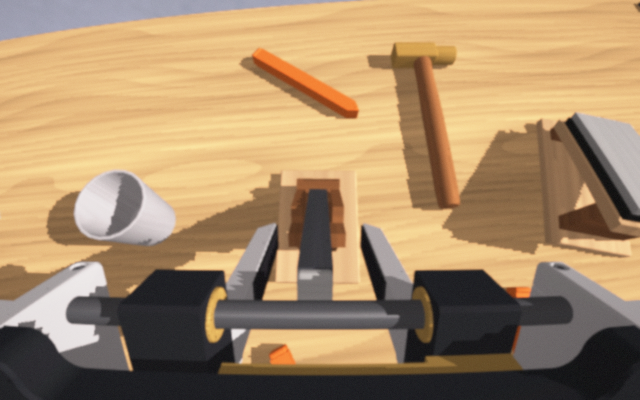

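The chisel lies centred between the open fingers (axis at column 317, edge near row 192), matching the prediction. Now I'll close.

Emit:
arm_command(
  targets=[
    [0,0,0,0,0,0],
    [0,0,0,0,0,0],
    [0,0,0,0,0,0],
    [0,0,0,0,0,0],
    [0,0,0,0,0,0],
    [0,0,0,0,0,0],
  ],
  gripper=0.0,
  newtons=55,
)

```text
t: 3.42
eef_pos: [0.4265, 0.1835, 0.2915]
orientation: [0.014, 0.952, -0.047, 0.301]
contact_force: [-0.2, -1.1, 0.4]
width: 0.0198
gripper_force: 1.7
```

```bash
python3 - <<'E'
from h import *
s=ctrl.sense(); print(s['t'],s['contact_force'],s['moment'],s['width'],s['gripper_force'],s['qpos'],s['eef_pos'])
e=[.604,.1645,.035]; print(row(pose(e,-5.7),s))
E
```

```text
3.4167 [-0.1955 -1.0622  0.4187] [-0.3953  0.0071 -0.2476] 0.01978305794000115 1.6568875685334206 [ 0.3615  0.1242  2.1333 -0.6922  0.4096  2.6066] [0.4265 0.1835 0.2915]
[-0.0009  0.0013  0.0005 -0.0876 -0.0546  0.0214]
```

Emit:
arm_command(
  targets=[
    [0,0,0,0,0,0],
    [0,0,0,0,0,0],
    [0,0,0,0,0,0],
  ],
)

```text
t: 3.67
eef_pos: [0.4265, 0.1834, 0.2914]
orientation: [0.014, 0.952, -0.047, 0.301]
contact_force: [-2.3, -0.6, 3.0]
width: 0.0176
gripper_force: 55.0
```

```bash
python3 - <<'E'
from h import *
s=ctrl.sense(); print(s['t'],s['contact_force'],s['moment'],s['width'],s['gripper_force'],s['qpos'],s['eef_pos'])
e=[.604,.1645,.035]; print(row(pose(e,-5.7),s))
E
```

```text
3.6667 [-2.2509 -0.6361  3.0397] [-0.1313  0.2622 -0.093 ] 0.01764605056136096 54.989662170410156 [ 0.3612  0.1243  2.1332 -0.6923  0.4097  2.6068] [0.4265 0.1834 0.2914]
[-0.0009  0.0012  0.0004 -0.0652 -0.0436  0.0066]
```

Emit:
arm_command(
  targets=[
    [0.002,0,-0.01,0,0,0],
    [0.004,0,-0.03,0,0,0],
    [0.005,0,-0.055,0,0,0],
    [0.005,0,-0.08,0,0,0],
    [0.005,0,-0.1,0,0,0],
    [0.005,0,-0.1,0,0,0],
    [0.005,0,-0.1,0,0,0],
  ],
)

```text
t: 4.25
eef_pos: [0.3727, 0.1885, 0.3753]
orientation: [0.014, 0.953, -0.047, 0.3]
contact_force: [-0.6, 0.0, -4.6]
width: 0.0175
gripper_force: 55.0
```

```bash
python3 - <<'E'
from h import *
s=ctrl.sense(); print(s['t'],s['contact_force'],s['moment'],s['width'],s['gripper_force'],s['qpos'],s['eef_pos'])
# plate: center, yaw
c=np.array([.594,-.165,.0735]); yaw=-15.4
a=np.radians(20); px=R.from_euler('z',yaw,degrees=True).apply([np.cos(a),0,-np.sin(a)]); n=R.from_euler('z',yaw,degrees=True).apply([np.sin(a),0,np.cos(a)])
e=c+px*(.055+.0075)+n*.03
print('edge',e,row(pose(e,yaw),s)); 
for f in (.5,): print(row(pose(e+[0,.1,.05],yaw),s))
E
```

```text
4.25 [-0.583   0.0232 -4.5973] [ 0.1577  0.9062 -0.0317] 0.017458795270218142 54.9947065114975 [ 0.4352 -0.0515  2.0613 -0.4999  0.6518  2.4323] [0.3727 0.1885 0.3753]
edge [ 0.6605 -0.1833  0.0803] [ 0.0979  0.3114  0.1161 -5.6267  0.0664  7.9487]
[ 0.1184  0.2118  0.0696 -5.6267  0.0664  7.9487]
```

Emit:
arm_command(
  targets=[
    [0.03,0.053,0.017,-1.4,0,2],
    [0.059,0.106,0.035,-2.8,0,4],
    [0.089,0.159,0.052,-4.2,0,6],
    [0.118,0.212,0.07,-5.6,0,8],
    [0.118,0.212,0.07,-5.6,0,8],
    [0.118,0.212,0.07,-5.6,0,8],
    [0.118,0.212,0.07,-5.6,0,8],
    [0.108,0.261,0.093,-5.6,0,8],
    [0.098,0.311,0.116,-5.6,0,8],
    [0.098,0.311,0.116,-5.6,0,8],
    [0.098,0.311,0.116,-5.6,0,8],
    [0.098,0.311,0.116,-5.6,0,8],
    [0.098,0.311,0.116,-5.6,0,8],
    [0.098,0.311,0.116,-5.6,0,8],
  ],
)

```text
t: 5.42
eef_pos: [0.489, -0.1346, 0.3364]
orientation: [0.04, 0.945, -0.128, 0.297]
contact_force: [-0.2, 1.6, -5.5]
width: 0.0178
gripper_force: 55.0
```

```bash
cat >> h.py <<'E'
c=np.array([.594,-.165,.0735]); yaw=-15.4
a=np.radians(20); px=R.from_euler('z',yaw,degrees=True).apply([np.cos(a),0,-np.sin(a)]); n=R.from_euler('z',yaw,degrees=True).apply([np.sin(a),0,np.cos(a)])
E
python3 - <<'E'
from h import *
s,im=save('wrist','w3.png'); print(s['t'],s['contact_force'],s['moment'],s['qpos'],s['eef_pos'],s['qvel'])
e=c+px*(.0625)+n*.03
print('edge',e,row(pose(e,yaw),s)); print(proj('wrist',[e,c+px*.075,c-px*.075],s))
a_,b_=save('side','sd2.png'); p=proj('side',[e,c])[0].astype(int); print(p)
A1=cv2.resize(im[60:310,190:510,::-1],(640,500)); cv2.imwrite('pics/w3b.png',A1)
E
```

```text
5.4167 [-0.2444  1.5939 -5.458 ] [0.2675 0.7732 0.0215] [-0.4446  0.1004  2.0162  0.2435  0.4343  1.2044] [ 0.489  -0.1346  0.3364] [ 0.0114 -0.0172 -0.0086  0.0055 -0.003  -0.0063]
edge [ 0.6605 -0.1833  0.0803] [-0.0008  0.0014  0.     -0.0751  0.0801  0.0048]
[[320.7757 193.3177]
 [320.6148 201.4368]
 [320.9834 338.6208]]
[329 152]
```

View pics/w3b.png

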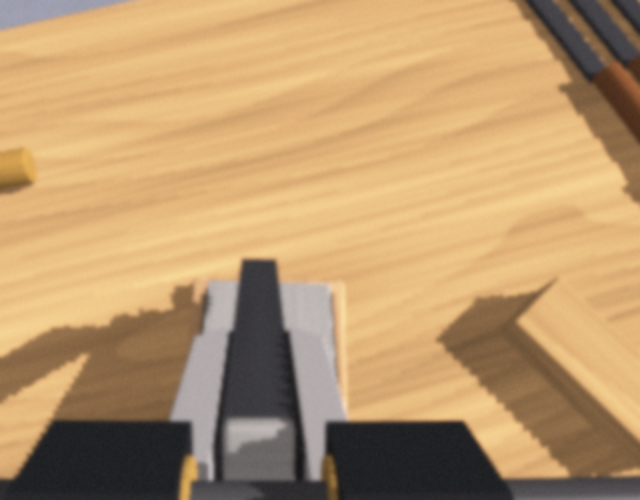

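The wrist crop shows the edge over the plate's low end. The low end spans crop columns 208–332 at row 284, so the plate's centre is about 4–5 mm to tool +y of the chisel. The right side of the plate runs from (332,285) to (335,415).

```bash
python3 - <<'E'
from h import *
s=ctrl.sense()
yp=np.cross(n,px)
for dy in (0,-.005):
  for w in (-.036,.036): print(dy,w,(proj('wrist',[c+yp*(w+dy)+px*t for t in (.075,0,-.03)],s)-[190,60])*2)
print(s['contact_force'],s['moment'])
M=pose(c+px*.0625+n*.03-yp*.004,yaw); 
for d in (.03,.008,.004,.0): print(d,row(pose(c+px*.0625+n*d-yp*.004,yaw),s))
E
```

```text
0 -0.036 [[322.5196 284.5771]
 [332.6847 400.0288]
 [337.6079 457.1196]]
0 0.036 [[201.3047 284.3186]
 [191.8121 399.7291]
 [187.2079 456.803 ]]
-0.005 -0.036 [[330.9248 284.593 ]
 [342.4475 400.0193]
 [348.0275 457.0912]]
-0.005 0.036 [[209.7149 284.3383]
 [201.5833 399.7762]
 [197.6382 456.8687]]
[-0.0177 -0.3127 -5.0018] [0.2454 0.8597 0.0254]
0.03 [-0.0013  0.0057  0.0006 -0.0889 -0.0271  0.0493]
0.008 [-0.0194  0.0057  0.0133 -0.0889 -0.0271  0.0493]
0.004 [-0.0226  0.0057  0.0155 -0.0889 -0.0271  0.0493]
0.0 [-0.0259  0.0057  0.0178 -0.0889 -0.0271  0.0493]
```

```bash
python3 - <<'E'
from h import *
im=cv2.imread('pics/w3.png'); S=cv2.cvtColor(im,cv2.COLOR_BGR2HSV)[:,:,1].astype(int)
for r in range(198,272,6): print(r,S[r,288:300],S[r,348:368])
E
```

```text
198 [108 105 105 105 105 107 108 108 110 110 111 109] [116 115 117 116 117 117 116 119 119 118 119 118 119 118 119 120 120 117
 118 117]
204 [110 108 107 110 107  74  33  17  11  11  11  12] [ 12  10  12  13  12  19  36  63  85  95  93  95  93  94  99 112 115 113
 115 115]
210 [112 114 113 110  74  32  16  13  12  12  11  11] [ 12  13  14  11  16  13  16  42  90 105 104  98  92  89  97 111 118 117
 120 117]
216 [118 118 115  88  34  15  11  13  10  11  12  11] [ 13   9  11   8   9  12  14  27  68  99 106 102  92  86  93 105 110 109
 110 110]
222 [115 115 100  39  17  10  12  14  12  11  12  13] [ 12   9  11   8   9  11  10  14  39  90 107 102  93  88  95 105 113 112
 112 115]
228 [33 23 14 12  9  9 10 11 11 11 14 10] [ 13  11  10   9  10  12  13  15  34  77 102 104  97  93  97 105 110 111
 110 111]
234 [10 10  9 11 13 10  9 11  7 10 13 11] [ 11  11  10  10   9  11  13  13  20  52  94 109  99  97 100 112 117 118
 120 118]
240 [ 7 10 11 10 11 11 13 11 14 10 10 13] [ 10  11  10  11  10  10   9  10  15  41  90 109 104  95  97 104 114 116
 115 120]
246 [13 11 10 13 11  9 11 11 10 13 10 11] [ 13  13   7  11  10  11   9  10  11  24  62 100 106 100  98 107 115 119
 117 120]
252 [10 10 14  9 10 12  9 11 13 11 13  9] [ 11  10  11  13   9  10   9  11  10  20  41  75  96 102  98 104 116 119
 118 119]
258 [11 10 11  9 10 11 10 11 11  9 10 11] [ 13  11  10  10   9  10  10  10  11  11  11  24  52  76  92 101 114 120
 119 117]
264 [10 10 13 13 10 13 11 10 13 11  9 15] [ 10  11  11   8  11  11   9  10  11  11   9  13  16  37  55  82 109 118
 119 118]
270 [ 9 10 12 10 13 11 12 10 10 12 14 26] [ 13  13  11  10  10  11  10  13   9  13  11  13   9   9  20  40  82 111
 120 120]
```

```bash
cat >> h.py <<'E'
yaw=-17.; c=c-np.cross(n,px)*.003
px=R.from_euler('z',yaw,degrees=True).apply([np.cos(a),0,-np.sin(a)]); n=R.from_euler('z',yaw,degrees=True).apply([np.sin(a),0,np.cos(a)]); yp=np.cross(n,px)
E
python3 - <<'E'
from h import *
s=ctrl.sense()
print(px@T_tool(s)[:3,:3],n@T_tool(s)[:3,:3])
for d in (.03,.006): print(d,row(pose(c+px*.0605+n*d,yaw),s))
E
```

```text
[0.5729 0.028  0.8192] [ 0.8193  0.0094 -0.5733]
0.03 [-0.0024  0.0016 -0.001  -1.007  -0.0265  1.3597]
0.006 [-0.0221  0.0014  0.0128 -1.007  -0.0265  1.3597]
```

Emit:
arm_command(
  targets=[
    [-0.012,0.0015,0.006,-1,0,1.4],
    [-0.022,0.0015,0.013,-1,0,1.4],
    [-0.022,0.0015,0.013,-1,0,1.4],
    [-0.022,0.0015,0.013,-1,0,1.4],
    [-0.022,0.0015,0.013,-1,0,1.4],
    [-0.022,0.0015,0.013,-1,0,1.4],
  ],
)

```text
t: 6.02
eef_pos: [0.479, -0.1338, 0.3147]
orientation: [0.045, 0.943, -0.142, 0.298]
contact_force: [-0.8, -0.6, -4.7]
width: 0.0177
gripper_force: 55.0
```

```bash
cat > st.py <<'E'
from h import *
s=ctrl.sense(); F0=np.array([-.02,-.31,-5.0]); F=s['contact_force']
TT=T_tool(s); ed=TT[:3,3]+.312*TT[:3,2]-c
print(s['t'],F,'n',(F-F0)@n,'px',(F-F0)@px,'mom',s['moment'],'edge in plate',ed@px,ed@yp,ed@n,'q',s['qpos'])
E
python3 st.py
```

```text
6.0167 [-0.7721 -0.5531 -4.6944] n 0.06548821869779278 px -0.7135423015569436 mom [0.3312 0.8461 0.0058] edge in plate 0.06149958990508509 -0.0010204897742589862 0.007486028830611679 q [-0.4454  0.1134  2.0696  0.2424  0.3603  1.2233]
```

Emit:
arm_command(
  targets=[
    [-0.0016,0,0.0011,0,0,0],
    [-0.0033,0,0.0023,0,0,0],
    [-0.0041,0,0.0029,0,0,0],
    [-0.0041,0,0.0029,0,0,0],
    [-0.0041,0,0.0029,0,0,0],
  ],
)

```text
t: 6.43
eef_pos: [0.4774, -0.1337, 0.3098]
orientation: [0.045, 0.943, -0.142, 0.299]
contact_force: [-0.2, 1.3, -1.4]
width: 0.0178
gripper_force: 55.0
```

```bash
python3 st.py
```

```text
6.4333 [-0.1685  1.349  -1.3532] n 3.2123817273981667 px -1.8365628031201329 mom [0.3919 0.1583 0.1323] edge in plate 0.061786782584844796 -0.0015291711086318528 0.0025008248700684257 q [-0.4467  0.1177  2.0805  0.2538  0.345   1.2112]
```

Emit:
arm_command(
  targets=[
    [0.0033,0,-0.0023,0,0,0],
    [0.005,0,0.0002,0,0,0],
    [0.0067,0,0.0026,0,0,0],
    [0.0067,0,0.0026,0,0,0],
    [0.0048,0,0.0039,0,0,0],
    [0.0028,0,0.0053,0,0,0],
    [0.0028,0,0.0053,0,0,0],
    [0.0028,0,0.0053,0,0,0],
  ],
)

```text
t: 7.1
eef_pos: [0.4825, -0.1353, 0.307]
orientation: [0.045, 0.943, -0.142, 0.299]
contact_force: [0.5, 1.4, -0.8]
width: 0.0177
gripper_force: 55.0
```

```bash
python3 st.py; python3 - <<'E'
from h import *
s,im=save('side','sd3.png'); s,i2=save('scene','sc3.png'); 
p=proj('scene',[c+px*.06])[0].astype(int); q=proj('side',[c+px*.06])[0].astype(int)
f=lambda i,p:cv2.resize(i[max(p[1]-60,0):p[1]+60,p[0]-50:p[0]+50,::-1],(400,480),interpolation=cv2.INTER_CUBIC)
cv2.imwrite('pics/c3.png',np.hstack([f(i2,p),f(im,q)])); print(p,q)
E
```

```text
7.1 [ 0.4903  1.4079 -0.8237] n 3.919572834892891 px -1.4417813289792503 mom [ 0.1785 -0.0437  0.1331] edge in plate 0.06782346107629425 -0.0016559441778728513 0.0017912789551681567 q [-0.4447  0.1294  2.0751  0.2547  0.3382  1.2114]
[224 202] [332 161]
```

View pics/c3.png

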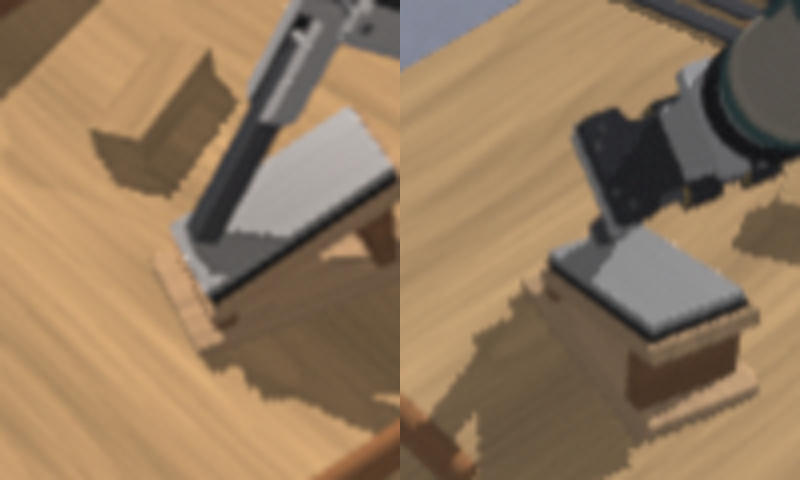

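Both views show the edge on the plate near its low end, clear of the sides. Now I'll draw upward.

Emit:
arm_command(
  targets=[
    [-0.0023,-0.0001,-0.0033,0,0,0],
    [-0.0046,-0.0002,-0.0066,0,0,0],
    [-0.0069,-0.0003,-0.0098,0,0,0],
    [-0.0092,-0.0004,-0.0131,0,0,0],
    [-0.0115,-0.0005,-0.0164,0,0,0],
    [-0.0138,-0.0006,-0.0197,0,0,0],
    [-0.0161,-0.0007,-0.0229,0,0,0],
    [-0.0184,-0.0008,-0.0262,0,0,0],
    [-0.0206,-0.0009,-0.0295,0,0,0],
    [-0.0229,-0.001,-0.0328,0,0,0],
    [-0.0229,-0.001,-0.0328,0,0,0],
  ],
)

```text
t: 8.12
eef_pos: [0.4457, -0.1228, 0.3203]
orientation: [0.045, 0.943, -0.142, 0.298]
contact_force: [1.3, -2.1, 0.5]
width: 0.0182
gripper_force: 55.0
```

```bash
python3 st.py
```

```text
8.1167 [ 1.2786 -2.0774  0.486 ] n 5.756671037983991 px -0.22380352147691718 mom [-0.2684 -0.3447 -0.0911] edge in plate 0.026292734225840685 -0.0002564647970997522 0.0003390441035885962 q [-0.4578  0.053   2.1216  0.2534  0.3724  1.2041]
```

Emit:
arm_command(
  targets=[
    [-0.0013,-0.0001,-0.0041,0,0,0],
    [-0.0034,-0.0002,-0.0075,0,0,0],
    [-0.0057,-0.0003,-0.0108,0,0,0],
    [-0.008,-0.0004,-0.0141,0,0,0],
    [-0.0102,-0.0005,-0.0174,0,0,0],
    [-0.0124,-0.0006,-0.0207,0,0,0],
    [-0.0147,-0.0007,-0.0239,0,0,0],
    [-0.017,-0.0008,-0.0272,0,0,0],
    [-0.0192,-0.0009,-0.0305,0,0,0],
    [-0.0215,-0.001,-0.0338,0,0,0],
    [-0.0215,-0.001,-0.0338,0,0,0],
  ],
)

```text
t: 9.03
eef_pos: [0.4103, -0.1108, 0.3353]
orientation: [0.044, 0.943, -0.142, 0.297]
contact_force: [0.1, 0.0, 0.4]
width: 0.0179
gripper_force: 55.0
```

```bash
python3 st.py
```

```text
9.0333 [0.0757 0.0183 0.3875] n 5.061059136846877 px -1.8468398875560508 mom [-0.0991 -0.0091 -0.1068] edge in plate -0.014099566243474516 0.0009876036150938093 0.0013955301810072767 q [-0.4735 -0.0275  2.1566  0.2478  0.4209  1.2007]
```

Emit:
arm_command(
  targets=[
    [-0.0016,-0.0001,-0.0037,0,0,0],
    [-0.0038,-0.0002,-0.0071,0,0,0],
    [-0.0061,-0.0003,-0.0104,0,0,0],
    [-0.0084,-0.0004,-0.0137,0,0,0],
    [-0.0107,-0.0005,-0.0169,0,0,0],
    [-0.0129,-0.0006,-0.0202,0,0,0],
    [-0.0152,-0.0007,-0.0235,0,0,0],
    [-0.0175,-0.0008,-0.0268,0,0,0],
    [-0.0191,-0.0008,-0.0293,0,0,0],
    [-0.0191,-0.0008,-0.0293,0,0,0],
    [-0.0191,-0.0008,-0.0293,0,0,0],
  ],
)

```text
t: 9.95
eef_pos: [0.3798, -0.1005, 0.348]
orientation: [0.044, 0.943, -0.142, 0.297]
contact_force: [-0.9, 0.3, -1.8]
width: 0.0181
gripper_force: 55.0
```

```bash
python3 st.py; python3 - <<'E'
from h import *
s,im=save('side','sd4.png'); s,i2=save('scene','sc4.png'); 
p=proj('scene',[c-px*.04])[0].astype(int); q=proj('side',[c-px*.04])[0].astype(int)
f=lambda i,p:cv2.resize(i[max(p[1]-60,0):p[1]+60,p[0]-50:p[0]+50,::-1],(400,480),interpolation=cv2.INTER_CUBIC)
cv2.imwrite('pics/c4.png',np.hstack([f(i2,p),f(im,q)])); print(p,q)
E
```

```text
9.95 [-0.9338  0.2582 -1.7598] n 2.68906423761695 px -2.0855337416896615 mom [ 0.0276  0.3311 -0.0615] edge in plate -0.048864754168620336 0.0018689076526298958 0.0020985900238044055 q [-0.4911 -0.0999  2.1817  0.2448  0.4714  1.1939]
[255 181] [350 173]
```

View pics/c4.png

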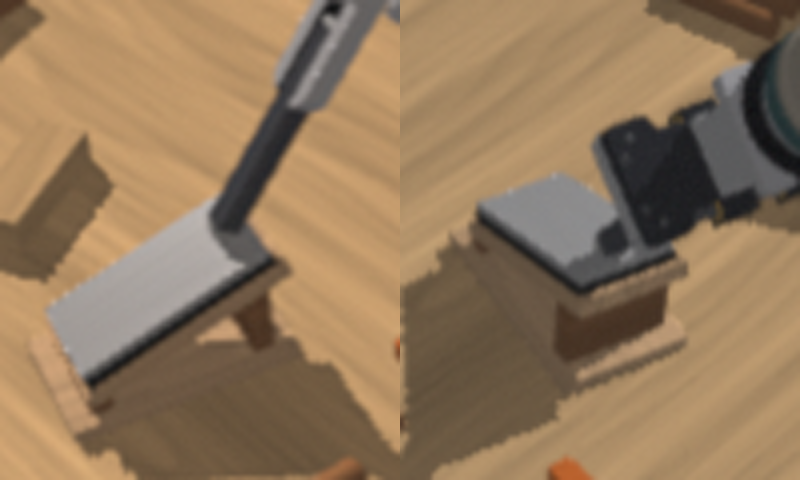

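Scene and side show the edge near the high end, still on the plate and a few millimetres to −y of centre. The first stroke is done. Now I'll lift and turn the chisel half round.

Emit:
arm_command(
  targets=[
    [0.008,0,-0.011,0,0,0],
    [0.023,0,-0.033,0,0,0],
    [0.034,0,-0.05,0,0,-7],
    [0.034,0,-0.05,0,0,-14],
    [0.034,0,-0.05,0,0,-21],
    [0.034,0,-0.05,0,0,-28],
    [0.034,0,-0.05,0,0,-35],
    [0.034,0,-0.05,0,0,-42],
    [0.034,0,-0.05,0,0,-49],
    [0.034,0,-0.05,0,0,-56],
    [0.034,0,-0.05,0,0,-63],
    [0.034,0,-0.05,0,0,-70],
    [0.034,0,-0.05,0,0,-77],
    [0.034,0,-0.05,0,0,-84],
    [0.034,0,-0.05,0,0,-91],
    [0.034,0,-0.05,0,0,-98],
    [0.034,0,-0.05,0,0,-105],
    [0.034,0,-0.05,0,0,-112],
    [0.034,0,-0.05,0,0,-112],
    [0.034,0,-0.05,0,0,-112],
  ],
)

```text
t: 11.72
eef_pos: [0.379, -0.1002, 0.4072]
orientation: [0.269, 0.647, 0.702, 0.129]
contact_force: [-0.1, -0.6, -5.1]
width: 0.0177
gripper_force: 55.0
```

```bash
python3 st.py; python3 - <<'E'
from h import *
c=c+yp*.005
print(row(pose(c+px*.064+n*.05,yaw,flip=True)))
E
```

```text
11.7167 [-0.0709 -0.5677 -5.0884] n -0.0739734197190229 px 0.055311574916267696 mom [ 0.2102  0.7226 -0.0215] edge in plate -0.07050847904583188 0.0021553988732236525 0.05660014533909338 q [-0.4916 -0.1664  2.067   0.1832  0.6518 -0.6853]
[ -0.0235   0.0669   0.1136  -0.1471  -0.2402 -68.326 ]
```

Emit:
arm_command(
  targets=[
    [-0.003,0.008,0.013,0,0,-7],
    [-0.006,0.016,0.027,0,0,-14],
    [-0.008,0.024,0.04,0,0,-21],
    [-0.011,0.032,0.054,0,0,-28],
    [-0.014,0.04,0.068,0,0,-35],
    [-0.017,0.048,0.081,0,0,-42],
    [-0.02,0.056,0.095,0,0,-49],
    [-0.0235,0.067,0.1136,0,-0.2,-56],
    [-0.0235,0.067,0.1136,-0.1,-0.2,-63],
    [-0.0235,0.067,0.1136,-0.1,-0.2,-68.3],
    [-0.0235,0.067,0.1136,-0.1,-0.2,-68.3],
    [-0.0235,0.067,0.1136,-0.1,-0.2,-68.3],
    [-0.0235,0.067,0.1136,-0.1,-0.2,-68.3],
  ],
)

```text
t: 12.8
eef_pos: [0.4982, -0.1337, 0.3561]
orientation: [0.299, 0.141, 0.943, -0.045]
contact_force: [0.1, 0.7, -4.6]
width: 0.0181
gripper_force: 55.0
```

```bash
python3 st.py; python3 - <<'E'
from h import *
s=ctrl.sense(); c=c+yp*.005
for d in (.014,.008,.004): print(row(pose(c+px*.066+n*d,yaw,flip=True)))
print(px@T_tool(s)[:3,:3],n@T_tool(s)[:3,:3])
E
```

```text
12.8 [ 0.0856  0.6501 -4.635 ] n 0.2815709341891972 px -0.293712011197261 mom [0.2838 0.8019 0.0073] edge in plate 0.06465227951095198 0.004648158364826297 0.052833349811415554 q [-0.4241  0.0904  1.9707  0.1582  0.4757 -1.8154]
[ 0.0302  0.      0.0233 -0.059   0.1608 -0.03  ]
[ 0.0352  0.      0.0267 -0.059   0.1608 -0.03  ]
[ 0.0384  0.      0.029  -0.059   0.1608 -0.03  ]
[-0.5713  0.0011  0.8208] [-0.8208 -0.0002 -0.5713]
```

Emit:
arm_command(
  targets=[
    [0.01,0,0.0085,0,0.1,0],
    [0.02,0,0.016,0,0.1,0],
    [0.029,0,0.0225,0,0.15,0],
    [0.0335,0,0.0256,0,0.15,0],
    [0.0335,0,0.0256,0,0.15,0],
    [0.0335,0,0.0256,0,0.15,0],
  ],
)

```text
t: 13.3
eef_pos: [0.4865, -0.1303, 0.3165]
orientation: [0.298, 0.14, 0.943, -0.046]
contact_force: [0.3, -0.3, -4.4]
width: 0.0178
gripper_force: 55.0
```

```bash
python3 st.py
```

```text
13.3 [ 0.262  -0.3098 -4.3722] n 0.6821557357596637 px 0.038623846303081105 mom [0.2781 0.6614 0.0155] edge in plate 0.06660145070346153 0.004264217325164913 0.011285411721706004 q [-0.4284  0.1202  2.0553  0.2095  0.3644 -1.8765]
```

Emit:
arm_command(
  targets=[
    [0.0016,0,0.0011,0,0,0],
    [0.0033,0,0.0023,0,0,0],
    [0.0045,0,0.0031,0,0,0],
    [0.0045,0,0.0031,0,0,0],
    [0.0045,0,0.0031,0,0,0],
  ],
)

```text
t: 13.72
eef_pos: [0.4845, -0.1297, 0.3112]
orientation: [0.298, 0.14, 0.943, -0.046]
contact_force: [0.1, -0.2, -5.4]
width: 0.0174
gripper_force: 55.0
```

```bash
python3 st.py
```

```text
13.7167 [ 0.0555 -0.1997 -5.4463] n -0.40567584657024985 px 0.190170137392994 mom [0.2806 0.7105 0.0213] edge in plate 0.0663840323550405 0.004354090826555109 0.005367542688238594 q [-0.4291  0.1245  2.067   0.2196  0.3495 -1.8886]
```

Emit:
arm_command(
  targets=[
    [0.0012,0,0.0009,0,0,0],
    [0.0024,0,0.0017,0,0,0],
    [0.0024,0,0.0017,0,0,0],
    [0.0024,0,0.0017,0,0,0],
  ],
)

```text
t: 14.05
eef_pos: [0.4836, -0.1294, 0.3083]
orientation: [0.298, 0.14, 0.943, -0.046]
contact_force: [0.3, 0.3, -5.4]
width: 0.0178
gripper_force: 55.0
```

```bash
python3 st.py
```

```text
14.05 [ 0.3074  0.3274 -5.4358] n -0.36617334250627265 px 0.2681325075379887 mom [0.2452 0.6849 0.0128] edge in plate 0.06638835798293646 0.004352744927172872 0.0022313763087950175 q [-0.4295  0.1271  2.0732  0.2254  0.3413 -1.8951]
```

Emit:
arm_command(
  targets=[
    [0.0012,0,0.0009,0,0,0],
    [0.002,0,0.0014,0,0,0],
    [0.002,0,0.0014,0,0,0],
    [0.002,0,0.0014,0,0,0],
  ],
)

```text
t: 14.38
eef_pos: [0.4833, -0.1294, 0.3068]
orientation: [0.299, 0.14, 0.943, -0.046]
contact_force: [1.5, 0.5, -3.0]
width: 0.0177
gripper_force: 55.0
```

```bash
python3 st.py
```

```text
14.3833 [ 1.484   0.5311 -3.0313] n 2.2577530876720835 px 0.44712246810167955 mom [0.2323 0.1546 0.0511] edge in plate 0.06711959099135681 0.004146100091256932 0.0013996787929558205 q [-0.4297  0.1286  2.0771  0.2306  0.3334 -1.9006]
```

Emit:
arm_command(
  targets=[
    [0.001,0,0.0007,0,0,0],
    [0.001,0,0.0007,0,0,0],
    [0.0032,0,-0.0026,0,0,0],
    [0.0055,0,-0.006,0,0,0],
    [0.0077,0,-0.0093,0,0,0],
    [0.0099,0,-0.0127,0,0,0],
    [0.0121,0,-0.016,0,0,0],
    [0.0144,0,-0.0194,0,0,0],
    [0.0166,0,-0.0227,0,0,0],
    [0.0188,0,-0.0261,0,0,0],
    [0.0211,0,-0.0294,0,0,0],
    [0.0233,0,-0.0328,0,0,0],
  ],
)

```text
t: 15.38
eef_pos: [0.4462, -0.118, 0.3198]
orientation: [0.298, 0.14, 0.943, -0.046]
contact_force: [3.1, -0.2, -1.3]
width: 0.0177
gripper_force: 55.0
```

```bash
python3 st.py
```

```text
15.3833 [ 3.1211 -0.2057 -1.3273] n 4.468165447242595 px 1.5378519310225625 mom [-0.1302 -0.6216 -0.0153] edge in plate 0.025862913740116154 0.004283574104068595 -0.00015216786076160949 q [-0.4445  0.0526  2.1242  0.2348  0.3663 -1.9145]
```

Emit:
arm_command(
  targets=[
    [0.0019,0,-0.0036,0,0,0],
    [0.0039,0,-0.0071,0,0,0],
    [0.0061,0,-0.0104,0,0,0],
    [0.0084,0,-0.0137,0,0,0],
    [0.0107,0,-0.017,0,0,0],
    [0.013,0,-0.0203,0,0,0],
    [0.0153,0,-0.0235,0,0,0],
    [0.0176,0,-0.0268,0,0,0],
    [0.0199,0,-0.0301,0,0,0],
    [0.0222,0,-0.0333,0,0,0],
  ],
)

```text
t: 16.22
eef_pos: [0.4104, -0.1071, 0.3341]
orientation: [0.298, 0.14, 0.943, -0.046]
contact_force: [3.3, -0.2, -1.5]
width: 0.0175
gripper_force: 55.0
```

```bash
python3 st.py
```

```text
16.2167 [ 3.2804 -0.2337 -1.4811] n 4.378488811127469 px 1.7413386081186335 mom [-0.0323 -0.5169 -0.0688] edge in plate -0.014271691894455117 0.004345098863683516 0.0003650617662517069 q [-0.4624 -0.0273  2.1609  0.2356  0.4124 -1.926 ]
```

Emit:
arm_command(
  targets=[
    [0.0021,0,-0.0034,0,0,0],
    [0.0042,0,-0.0069,0,0,0],
    [0.0065,0,-0.0102,0,0,0],
    [0.0087,0,-0.0135,0,0,0],
    [0.011,0,-0.0168,0,0,0],
    [0.0133,0,-0.0201,0,0,0],
    [0.0156,0,-0.0233,0,0,0],
    [0.0178,0,-0.0266,0,0,0],
    [0.0201,0,-0.0299,0,0,0],
    [0.0201,0,-0.0299,0,0,0],
  ],
)

```text
t: 17.05
eef_pos: [0.3778, -0.097, 0.3469]
orientation: [0.297, 0.14, 0.943, -0.045]
contact_force: [-1.7, 0.1, -0.4]
width: 0.0178
gripper_force: 55.0
```

```bash
python3 st.py
```

```text
17.05 [-1.6656  0.0635 -0.3594] n 3.785162099474043 px -3.1685439580176276 mom [ 0.0277  0.2327 -0.1425] edge in plate -0.050876466438998076 0.004458950755334664 0.0005590745047867988 q [-0.4829 -0.1036  2.1886  0.237   0.4645 -1.9394]
```

```bash
cat >> h.py <<'E'
C=Rch(-5.7); eg=np.array([.604,.1645,.035])+C@[.0009,.0012,.0004]
def rp(dx,dz): return pose(eg+C@[dx,0,dz],-5.7,flip=True)
E
python3 - <<'E'
from h import *
s=ctrl.sense(); T=T_tool(s).copy(); T[2,3]+=.05; print(row(T)); 
T2=rp(.008,.11).copy(); T2[2,3]+=.02; print(row(T2),row(rp(.008,.11)))
E
```

```text
[-0.0287 -0.0001 -0.0409 -0.      0.     -0.    ]
[ 0.0396  0.2714 -0.1009 -6.5466  0.0145 -9.0865] [ 0.0511  0.2714 -0.0845 -6.5466  0.0145 -9.0865]
```

Emit:
arm_command(
  targets=[
    [-0.009,0,-0.013,0,0,0],
    [-0.0287,0,-0.041,0,0,0],
    [-0.02,0.03,-0.05,-0.7,0,-1],
    [-0.011,0.06,-0.055,-1.4,0,-2],
    [-0.003,0.09,-0.061,-2.1,0,-3],
    [0.005,0.12,-0.068,-2.9,0,-4],
    [0.012,0.15,-0.075,-3.6,0,-5],
    [0.019,0.18,-0.082,-4.3,0,-6],
    [0.026,0.21,-0.089,-5,0,-7],
    [0.033,0.24,-0.095,-5.8,0,-8],
    [0.0396,0.271,-0.101,-6.5,0,-9.1],
    [0.0396,0.271,-0.101,-6.5,0,-9.1],
    [0.0396,0.271,-0.101,-6.5,0,-9.1],
    [0.051,0.271,-0.0845,-6.5,0,-9.1],
    [0.051,0.271,-0.0845,-6.5,0,-9.1],
    [0.051,0.271,-0.0845,-6.5,0,-9.1],
    [0.051,0.271,-0.0845,-6.5,0,-9.1],
  ],
)

```text
t: 18.47
eef_pos: [0.371, 0.1873, 0.3858]
orientation: [0.3, 0.048, 0.953, -0.016]
contact_force: [0.9, 1.1, -5.2]
width: 0.0178
gripper_force: 55.0
```

```bash
cat > sr.py <<'E'
from h import *
s=ctrl.sense(); F0=np.array([0,0,-4.85]); print(s['t'],'F in chisel axes',(s['contact_force']-F0)@C,s['moment'],'q6',s['qpos'][5],s['qvel'])
ed=T_tool(s); ed=(ed[:3,3]+.312*ed[:3,2]-eg)@C; print('edge rel seat',ed)
for d in ((.003,.02),(.002,.004),(.0,.002)): print(d,row(rp(*d),s))
E
python3 sr.py
```

```text
18.4667 F in chisel axes [ 0.4766  1.2245 -0.7035] [0.1501 0.7236 0.0081] q6 -0.7260561639760904 [ 0.0009 -0.0067 -0.0271 -0.0044 -0.015   0.0049]
edge rel seat [ 0.0084 -0.0027  0.1092]
(0.003, 0.02) [ 0.0055  0.002   0.0892 -0.1768 -0.0225 -0.0516]
(0.002, 0.004) [ 0.0065  0.002   0.1052 -0.1768 -0.0225 -0.0516]
(0.0, 0.002) [ 0.0085  0.002   0.1072 -0.1768 -0.0225 -0.0516]
```

Emit:
arm_command(
  targets=[
    [0.0055,0.0025,0.02,-0.2,0,0],
    [0.0055,0.0025,0.045,-0.2,0,0],
    [0.0055,0.0025,0.07,-0.2,0,0],
    [0.0055,0.0025,0.085,-0.2,0,0],
    [0.0055,0.0025,0.089,-0.2,0,0],
    [0.0055,0.0025,0.089,-0.2,0,0],
    [0.0055,0.0025,0.089,-0.2,0,0],
  ],
)

```text
t: 19.05
eef_pos: [0.4182, 0.1857, 0.3109]
orientation: [0.301, 0.047, 0.952, -0.014]
contact_force: [0.4, 0.9, -4.4]
width: 0.0177
gripper_force: 55.0
```

```bash
python3 sr.py
```

```text
19.05 F in chisel axes [0.5006 0.9001 0.1915] [ 0.1373  0.7311 -0.0086] q6 -0.5940513351822456 [ 0.0104 -0.0157 -0.0047 -0.0002 -0.0047  0.0011]
edge rel seat [0.0048 0.0021 0.0209]
(0.003, 0.02) [ 0.0011 -0.0015  0.0009  0.1215  0.1264 -0.0447]
(0.002, 0.004) [ 0.0022 -0.0015  0.0169  0.1215  0.1264 -0.0447]
(0.0, 0.002) [ 0.0042 -0.0015  0.0189  0.1215  0.1264 -0.0447]
```

Emit:
arm_command(
  targets=[
    [0.001,-0.001,0.006,0.1,0.1,0],
    [0.002,-0.0015,0.012,0.1,0.1,0],
    [0.0025,-0.0015,0.0175,0.1,0.1,0],
    [0.0025,-0.0015,0.0175,0.1,0.1,0],
    [0.0025,-0.0015,0.0175,0.1,0.1,0],
  ],
)

```text
t: 19.47
eef_pos: [0.4255, 0.1837, 0.2939]
orientation: [0.3, 0.047, 0.953, -0.015]
contact_force: [0.7, -0.0, -4.2]
width: 0.0177
gripper_force: 55.0
```

```bash
python3 sr.py
```

```text
19.4667 F in chisel axes [0.9044 0.0351 0.1021] [0.1657 0.7585 0.0433] q6 -0.5486496688067293 [ 0.0042 -0.0068 -0.0062  0.0052 -0.0001 -0.0027]
edge rel seat [0.0002 0.0003 0.0027]
(0.003, 0.02) [-0.0024 -0.0002 -0.0173  0.019  -0.078   0.0288]
(0.002, 0.004) [-0.0014 -0.0002 -0.0013  0.019  -0.078   0.0288]
(0.0, 0.002) [ 0.0006 -0.0002  0.0007  0.019  -0.078   0.0288]
```

Next I'll lower onto the floor (tool +x) by 2 mm and toward the stop by 2 mm, checking forces.

Emit:
arm_command(
  targets=[
    [0.001,0,0,0,0,0],
    [0.002,0,0.001,0,0,0],
    [0.002,0,0.0025,0,0,0],
    [0.002,0,0.0025,0,0,0],
    [0.002,0,0.0025,0,0,0],
  ],
)

```text
t: 19.88
eef_pos: [0.4254, 0.1838, 0.291]
orientation: [0.3, 0.047, 0.953, -0.015]
contact_force: [-1.0, -0.1, -4.7]
width: 0.0177
gripper_force: 55.0
```

```bash
python3 sr.py
```

```text
19.8833 F in chisel axes [-0.6813 -0.2121  0.7001] [0.1281 0.7365 0.0332] q6 -0.5327922862495104 [-0.0004 -0.0014 -0.0021  0.0019  0.0015 -0.002 ]
edge rel seat [-0.0015  0.0005  0.0004]
(0.003, 0.02) [-0.0042 -0.0003 -0.0196  0.0382 -0.0455  0.0141]
(0.002, 0.004) [-0.0032 -0.0003 -0.0036  0.0382 -0.0455  0.0141]
(0.0, 0.002) [-0.0012 -0.0003 -0.0016  0.0382 -0.0455  0.0141]
```

Emit:
arm_command(
  targets=[
    [0.0008,0,0.0008,0,0,0],
    [0.0015,0,0.0015,0,0,0],
    [0.0015,0,0.0015,0,0,0],
    [0.0015,0,0.0015,0,0,0],
  ],
)

```text
t: 20.22
eef_pos: [0.425, 0.1838, 0.2902]
orientation: [0.301, 0.047, 0.952, -0.015]
contact_force: [-6.2, -0.6, 4.7]
width: 0.0179
gripper_force: 55.0
```

```bash
python3 sr.py
```

```text
20.2167 F in chisel axes [ 0.5029 -1.2403 11.2796] [-0.2048  0.6611 -0.2128] q6 -0.5212931637961785 [-0.0001 -0.0005 -0.0002  0.0006  0.0006 -0.001 ]
edge rel seat [-0.0015  0.0006 -0.0001]
(0.003, 0.02) [-0.005  -0.0002 -0.02    0.0578  0.0958  0.0082]
(0.002, 0.004) [-0.004  -0.0003 -0.004   0.0578  0.0958  0.0082]
(0.0, 0.002) [-0.002  -0.0003 -0.0021  0.0578  0.0958  0.0082]
```

Emit:
arm_command(
  targets=[
    [0,0,-0.0007,0,0,0],
    [0.0008,0,-0.0007,0,0,0],
    [0.0015,0,-0.0007,0,0,0],
    [0.0015,0,-0.0007,0,0,0],
    [0.0015,0,-0.0007,0,0,0],
  ],
)

```text
t: 20.63
eef_pos: [0.4241, 0.1842, 0.2897]
orientation: [0.301, 0.047, 0.952, -0.014]
contact_force: [-2.0, -1.5, 4.9]
width: 0.0177
gripper_force: 55.0
```

```bash
python3 sr.py
```

```text
20.6333 F in chisel axes [ 4.1155 -1.6828  9.0087] [-0.4214 -0.5083 -0.3751] q6 -0.5161924483571452 [-0.0013  0.0005 -0.0026  0.0024  0.0012  0.    ]
edge rel seat [-0.0024  0.001   0.    ]
(0.003, 0.02) [-0.0061 -0.0005 -0.02    0.0863  0.1078  0.0128]
(0.002, 0.004) [-0.005  -0.0005 -0.004   0.0863  0.1078  0.0128]
(0.0, 0.002) [-0.003  -0.0005 -0.002   0.0863  0.1078  0.0128]
```

Emit:
arm_command(
  targets=[
    [0,0,0,0,0,0],
    [0,0,0,0,0,0],
    [0,0,0,0,0,0],
    [0,0,0,0,0,0],
    [0,0,0,0,0,0],
    [0,0,0,0,0,0],
  ],
  gripper=0.6,
)

```text
t: 21.13
eef_pos: [0.4234, 0.1841, 0.2885]
orientation: [0.3, 0.047, 0.953, -0.015]
contact_force: [-0.6, -0.5, -0.6]
width: 0.0541
gripper_force: 0.0
```

Emit:
arm_command(
  targets=[
    [0,0,-0.01,0,0,0],
    [0,0,-0.03,0,0,0],
    [0,0,-0.06,0,0,0],
    [0,0,-0.09,0,0,0],
    [0,0,-0.12,0,0,0],
    [0,0,-0.14,0,0,0],
    [0,0,-0.14,0,0,0],
    [0,0,-0.14,0,0,0],
  ],
)

```text
t: 21.8
eef_pos: [0.3433, 0.192, 0.404]
orientation: [0.301, 0.047, 0.952, -0.014]
contact_force: [-0.2, 0.1, 0.2]
width: 0.0564
gripper_force: 0.0
```

```bash
python3 - <<'E'
from h import *
s,im=save('side','sd5.png'); s,i2=save('scene','sc5.png'); print(s['t'],s['width'],s['contact_force'],s['eef_pos'])
cv2.imwrite('pics/c5.png',np.hstack([cv2.resize(i2[180:310,300:400,::-1],(400,520),interpolation=cv2.INTER_CUBIC),cv2.resize(im[190:320,210:310,::-1],(400,520),interpolation=cv2.INTER_CUBIC)]))
E
```

```text
21.85 0.056550262150768325 [-0.0809 -0.0905 -0.5971] [0.3435 0.1918 0.4029]
```

View pics/c5.png

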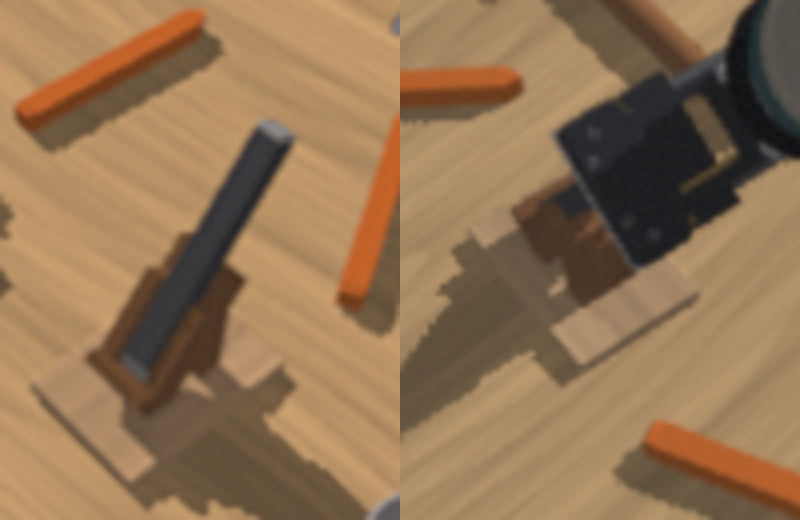

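The scene view shows the chisel back in the rest: head at about (369,212) and edge at about (334,272), the same pixels as at the start. The gripper is clear.

```bash
python3 -c "
from cell import ctrl
print(ctrl.job_done())"
```

```text
the job is handed in; nothing more can be done
None
```

I honed both bevels in the order asked, each drawn from near the plate's low end to near its high end at roughly 2–6 N. The chisel is back in the rest turned half round, edge against the stop. The hammer, tin and offcut were not touched, and I handed the job in at about 22 s; the hand-in returned no verdict.

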